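Change over the sample tins on the bench shaker

TASK

The shaker has finished its run: slacken the clamp knob, draw the clamping bar right back and stand every tin that is in the shaker upright in the steel tray. Then stand all the tins waiting on the worktop in the shaker's bays, one tin to a bay, slide the bar up so that it holds them snugly against the backstop, and turn the knob tight again. Leave the weight case, the scoop and the timer alone.

Things in the scene. Friction and masses are not known exactly. Their poses are not given: they have to be found in the camera images.
- shaker: compact white bench shaker, fixed: 268 mm along its x, 104 mm along its y, top of its carriage plate 70 mm above the worktop; origin at the centre of its underside, z up. Along the -y side of the plate stands a steel backstop, 26 mm high, facing +y, with three bays; the clamping bar runs along x on the +y side of the bays; its cross rail lies along y at the +x end
- bay_0 (a point): spot on the carriage plate where the centre of a tin's underside stands when home in the bay at the -x end: midway between its fins, 27.5 mm from the backstop; axes as the shaker's. Each bay is 62 mm wide along x, between fins 3 mm thick, 22 mm high, reaching 32 mm out from the backstop. A tin may be set down up to 18 mm farther out (+y): the bar then pushes it home
- bay_1 (a point): the same for the middle bay, 65 mm along +x from bay_0
- bay_2 (a point): the same for the bay next to the rail and knob, 65 mm along +x from bay_1
- clamp_bar (a joint): position of the clamping bar, m: the gap between its rubber face and the backstop is 0.040 + this value. 0 to 0.038, growing to the shaker's +y, away from the backstop; 0.038 = right back. Tins standing home stop it at about 0.010 to 0.016. Slides with about 1.5 N (plus drag) while the knob is slack; a tight knob holds it against 30 N
- bar_face (a point): middle of the bar's rubber face, 12 mm above the carriage plate; axes as the shaker's. The bar is 202 mm long, 14 mm thick, its top 24 mm above the plate; a saddle, 44 x 34 mm and 28 mm high, carries it at its +x end on the rail
- clamp_knob (a joint): angle of the clamp knob on the saddle, rad: 0 = fully slack, 1.4 = fully tight (stops at both ends); grows clockwise seen from above. Its screw takes hold of the rail from about 1.0 and holds fast above 1.15; below 0.7 the bar is free. Turns with 0.15 to 0.3 N m; stays where it is left
- knob_grip (a point): centre of the knob's upright wing, on its axis, 122 mm above the worktop: 48 mm long along this point's x, 10 mm thick along its y, 28 mm high (14 mm either way); z up. Under the wing a boss 25 mm across up to 13 mm below the point; the saddle's top is 24 mm below the point. The point turns and travels with the knob; the gripped wing, moved along the shaker's y, slides the bar
- tray_in (a point): centre of the inner floor, 3 mm above the worktop, of a fixed steel tray: inside 170 mm along this point's x, 94 mm along its y; walls 14 mm high and 3 mm thick; z up. Room for two tins side by side along x
- done_a: round push-lid sample tin, 57 mm across the lid and 55 mm across the body, 66 mm tall, about 100 g, closed (the lid stays on); origin at the centre of its underside, z up along its axis. May be absent. Stands finished in a bay of the shaker, held by the bar.
- done_b: round push-lid sample tin, 57 mm across the lid and 55 mm across the body, 66 mm tall, about 100 g, closed (the lid stays on); origin at the centre of its underside, z up along its axis. May be absent. Stands finished in a bay of the shaker, held by the bar.
- next_a: round push-lid sample tin, 57 mm across the lid and 55 mm across the body, 66 mm tall, about 100 g, closed (the lid stays on); origin at the centre of its underside, z up along its axis. May be absent. Stands waiting on the worktop.
- next_b: round push-lid sample tin, 57 mm across the lid and 55 mm across the body, 66 mm tall, about 100 g, closed (the lid stays on); origin at the centre of its underside, z up along its axis. May be absent. Stands waiting on the worktop.
- next_c: round push-lid sample tin, 57 mm across the lid and 55 mm across the body, 66 mm tall, about 100 g, closed (the lid stays on); origin at the centre of its underside, z up along its axis. May be absent. Stands waiting on the worktop.
- moisture_analyser: moisture analyser with its lid shut, fixed furniture, 358 mm along its x, 205 mm along its y, 166 mm high; origin at the centre of its underside
- microwave: microwave oven, fixed furniture, 310 mm along its x, 442 mm along its y, 263 mm high; origin at the centre of its underside; its front faces its -x
- weight_case: wooden weight case, 72 x 115 x 42 mm, shut; a bystander behind the work
- scoop: small steel scoop, 140 mm long, lying behind the work; a bystander
- timer: small white kitchen timer, 66 mm wide, 62 mm tall; a bystander behind the moisture analyser

How it is judged:
By the outcome, as a careful person would: the job done as asked, in the order asked, and still so for the second after the job is handed in, with the robot touching nothing.
Of done_a, done_b only 1 to 2 are there at a start; the rules pass over those that are not, and their reading is None.
Of next_a, next_b, next_c only 2 to 3 are there at a start; the rules pass over those that are not, and their reading is None.
At some moment in a run one of next_a, next_b, next_c, done_a, done_b may be knocked a few centimetres aside while the robot is not near it.
Once in a run the grip may slacken for a moment while it holds something.
It also fails if it takes over 210 s, if anything falls off the work surface, if the arm or the gripper's body presses on something with over 40 N, if the wrist force passes 120 N, or if a joint passes its speed limit or range.

ROBOT

A 6-joint arm with a two-finger parallel gripper is mounted at the origin on a cart in front of the work surface, level with it; the furniture and walls round the work are solid. World frame = base frame: x ahead of the robot, y to its left, z up, the work surface at z = 0. Lengths are in m, angles in rad, forces in N, time in s.
With the tool pointing down it reaches from about 0.325 to 0.875 m from the base axis. Payload 4.4 kg.
Tool frame: the origin (TCP) lies between the finger pads; the fingertips stand 22 mm ahead of it and the grasp point (between the pads) lies 3 mm ahead of it (ctrl.tip_extent is the distance from the TCP to the fingertips, in m); z points along the fingers, y is the direction in which the jaws open and shut (so a half turn about z gives the same grasp; the last joint's range is limited). The gripper opens to 85 mm and grips with 20 to 120 N. Pads are 22 mm wide; open, the fingers measure 114 mm over their backs; the gripper's body (76 mm by 85 mm) begins 54 mm behind the grasp point. The pads swing forward as they close: fully open they stand 13 mm farther back than shut.
Start: joints at [1.083, 0.207, 1.542, -0, 1.393, -0.15], TCP at [0.19, 0.543, 0.231] pointing down, gripper open.
Joint ranges: [-2.73, 2.73], [-0.86, 2.22], [0.23, 2.46], [-1.11, 4.25], [0.08, 2.63], [-2.82, 2.82]. Speed limits (rad/s): [2.79, 2.79, 3.14, 3.14, 3.14, 3.14].

INTERFACE

Orientations are given as a unit quaternion [w, x, y, z].
In Python, from rig import ctrl, snapshot, workorder, find_in, outline_of gives the robot as it stands. The module is installed in compiled form; this text tells all that it offers.
- The arm moves only by the shell command python3 -m creep 'ROWS'. ROWS is JSON, a list of rows, each a list of 3 entries, a list of its own where there are three numbers: the shift along the tool's x, y, z in mm, then the turn, a rotation vector about the tool's x, y, z in rad, then the closure, from -1 (fully open) to 1 (shut), so that 0 is half open. In form: [[[x, y, z], [rx, ry, rz], gripper], ...]. A call has 1 to 8 rows; each row is the pose to reach, as a shift and turn from the pose measured when the call began, along the tool's axes at that moment; what a row does not reach only later rows make up. A row lasts 1/8 s, in which the tool goes at most 62.5 mm and 10.7 degrees, less where a joint would pass 70% of its speed; a pose out of reach is approached as far as the arm can. A call with a gripper value outside its range is refused whole. The fingers move at their own pace and stop on an object; the grip force is fixed at half the most. Time passes only in rows, so rows that repeat a pose let the fingers close. It gives the time, the measured TCP pose, the force and the opening at its end, in the units of the state.
- ctrl.sense(): the state, without advancing time (a new reading comes with each control period).
- snapshot(name): name is "scene" or "top" or "wrist"; returns a dict with "pixels" (420x560x3 uint8, red, green, blue), "range_z" (420x560 float32, m along the optical axis (not along the pixel's ray), 0 where there is no reading), "intrinsics" (3x3 intrinsics, pixels), "k1" (the pictures are not rectified: a ray, as slopes to the right and down, at radius r is drawn at 1 + k1 r^2 times it, then the intrinsics apply), "R" (3x3) and "t" (3): a world point X has camera coordinates R X + t. Camera axes: x right, y down, z forward; pixel columns grow to the right and rows downward; lengths in m; the calibration is good to about 2 mm. A picture is of the moment at which its call begins.
- workorder.sign_off(): hands the job in, once; it reports no verdict.
Trained networks look in a picture, given as the dict that the camera call returned (one of the last four; its "shot" number tells which), for a name from the list of things; names that differ only in an ending like _2 or _b are one class to them, and where a whole thing is asked for, a point or a joint stands for the part that bears it (a point fixed in the world has none). Each returns a list of dicts, best first, with "confidence" (0 to 1); they miss things now and then, are a little off and sometimes report something else, mostly with a low value. They report only what shows in the picture. A call takes as long as a camera call.
- find_in(picture, target): "bbox" ([centre column, centre row, width, height] in pixels, round what is visible of it).
- outline_of(picture, target): "mask" (420x560 bool, what is visible of it) and "bbox" ([centre column, centre row, width, height] in pixels, round what is visible of it).
The state is a dict: "clock": time; "joints": joint angles; "joint_velocities": joint speeds; "joint_torque": joint torques, N m; "ee_pos": TCP position; "tcp_rot": TCP orientation; "force": force on the tool from outside, world axes, zero at the start; "wrist_torque": the same for the moment, N m; "width": finger opening in m.
Only numpy, scipy, OpenCV 4.12 (cv2) and the standard library are available. Lean on these libraries where they do the work, as an engineer would, in place of code of your own. Each camera call takes 0.05 s, during which the arm holds its last target. There are 200 camera calls.

## Working session

There is one attempt and no reset: what is moved stays moved. The work goes in short steps, Python scripts to look and compute and a shell command to move; the robot and the scene stay as the last step left them, time stands still between calls to the robot, and variables do not carry over. Pictures are saved under pics/ and viewed, about 12 in all and at most 16, crops included, and the job is handed in when it is done.

```bash
mkdir -p pics; ls
cat > h.py <<'E'
import numpy as np, cv2
from scipy.spatial.transform import Rotation as Ro
from rig import ctrl, snapshot, workorder, find_in, outline_of
def save(s,n,crop=None,scale=1):
    p=s["pixels"][:,:,::-1]
    if crop: a,b,c,d=crop; p=p[b:d,a:c]
    if scale!=1: p=cv2.resize(p,None,fx=scale,fy=scale,interpolation=cv2.INTER_CUBIC)
    cv2.imwrite("pics/"+n,p)
def cloud(s):
    K=s["intrinsics"]; h,w=s["range_z"].shape
    v,u=np.mgrid[:h,:w]; d=np.stack([(u-K[0,2])/K[0,0],(v-K[1,2])/K[1,1]],-1)
    x=d.copy()
    for _ in range(8): x=d/(1+s["k1"]*(x**2).sum(-1,keepdims=True))
    z=s["range_z"]; P=np.dstack([x*z[...,None],z])
    W=(P-s["t"])@s["R"]; W[z==0]=np.nan
    return W
def proj(s,X):
    c=np.atleast_2d(X)@s["R"].T+s["t"]; x=c[:,:2]/c[:,2:]
    x=x*(1+s["k1"]*(x**2).sum(1,keepdims=True)); K=s["intrinsics"]
    return x*[K[0,0],K[1,1]]+[K[0,2],K[1,2]]
def pose():
    s=ctrl.sense(); q=s["tcp_rot"]; return np.array(s["ee_pos"]),Ro.from_quat(np.r_[q[1:],q[0]])
E
python3 - <<'E'
from h import *
np.set_printoptions(precision=4,suppress=True)
print(ctrl.sense(), ctrl.tip_extent)
for n in ["scene","top"]:
    s=snapshot(n); save(s,n+"0.png"); W=cloud(s); print(n,"cam",-s["R"].T@s["t"])
    for t in ["next_a","done_a","shaker","clamp_knob","clamp_bar","tray_in","weight_case","scoop","timer","moisture_analyser","microwave"]:
        try:
            for o in outline_of(s,t):
                if o["confidence"]<.3: continue
                w=W[o["mask"]]; w=w[~np.isnan(w[:,0])]
                top=w[w[:,2]>np.percentile(w[:,2],95)-.006]
                print(t,round(o["confidence"],2),np.round(o["bbox"]),"top ctr",(top.min(0)+top.max(0))/2,"lo",np.percentile(w,2,0),"hi",np.percentile(w,98,0))
        except Exception as e: print(t,e)
E
```

```text
pics
{'clock': 0.0, 'joints': array([ 1.0835,  0.2074,  1.543 ,  0.    ,  1.3935, -0.1505]), 'joint_velocities': array([ 0.0015,  0.0015, -0.    ,  0.0007, -0.0009,  0.0009]), 'joint_torque': array([ -0.0007, -38.3034, -29.1597,  -0.0002,   0.0104,   0.    ]), 'ee_pos': array([0.1897, 0.542 , 0.2301]), 'tcp_rot': array([-0.0004,  0.1676,  0.9859, -0.0011]), 'force': array([-0.0437,  0.4041,  0.3714]), 'wrist_torque': array([ 0.022 , -0.0103,  0.0024]), 'width': 0.08535503793892195} 0.022
scene cam [ 0.1278 -0.7823  1.0792]
next_a 0.97 [343. 281.  27.  36.] top ctr [ 0.6504 -0.2355  0.0662] lo [ 0.6243 -0.2621 -0.0003] hi [ 0.6863 -0.183   0.0685]
next_a 0.61 [271. 184.  18.  30.] top ctr [0.6579 0.1175 0.0666] lo [0.6445 0.1048 0.0073] hi [0.6942 0.1567 0.0692]
done_a 0.57 [208. 200.  21.  24.] top ctr [0.4602 0.0983 0.1367] lo [0.4343 0.0731 0.0883] hi [0.4844 0.122  0.1387]
shaker 0.84 [285. 209. 182.  44.] top ctr [ 0.5521 -0.0279  0.1238] lo [ 0.427  -0.0835  0.0024] hi [0.8054 0.1185 0.1323]
shaker 0.46 [325. 196.  29.  41.] top ctr [0.7786 0.0445 0.0436] lo [ 0.7262 -0.0181  0.
[... 2324 characters left out ...]
p ctr [0.7776 0.0434 0.0445] lo [ 0.7281 -0.0141  0.001 ] hi [0.8235 0.1002 0.047 ]
scoop 0.52 [236. 149.  43.  16.] top ctr [0.7897 0.1911 0.0201] lo [ 0.7638  0.1287 -0.0056] hi [0.8161 0.2526 0.0223]
scoop 0.42 [258. 248.  20.  16.] top ctr [0.4589 0.0982 0.139 ] lo [0.4331 0.0734 0.1258] hi [0.4822 0.1227 0.1405]
timer 0.68 [346. 157.  21.  13.] top ctr [ 0.7694 -0.177   0.0632] lo [ 0.7522 -0.2047  0.007 ] hi [ 0.7766 -0.1454  0.066 ]
moisture_analyser 0.67 [314. 261. 109. 125.] top ctr [ 0.4499 -0.0999  0.1596] lo [ 0.2626 -0.2163  0.0352] hi [0.5918 0.0683 0.1633]
microwave 0.72 [279. 154.  39.  30.] top ctr [0.7757 0.0434 0.0446] lo [ 0.7294 -0.0136  0.0062] hi [0.8212 0.0982 0.0471]
```

Run:
```python
from h import *
s=snapshot("top"); save(s,"t1.png",(160,110,460,335),2.6)
s=snapshot("scene"); save(s,"s1.png",(150,130,430,340),2.8)
```

```text
(no output)
```

View pics/t1.png

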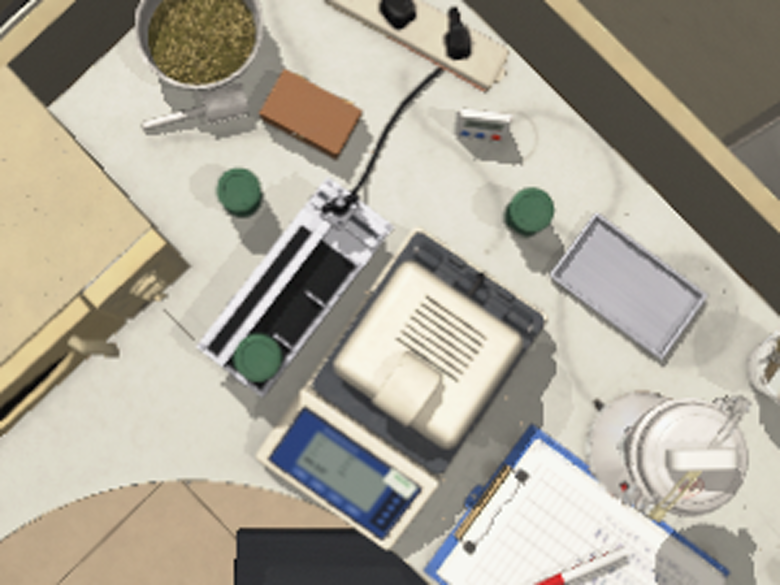

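View pics/s1.png

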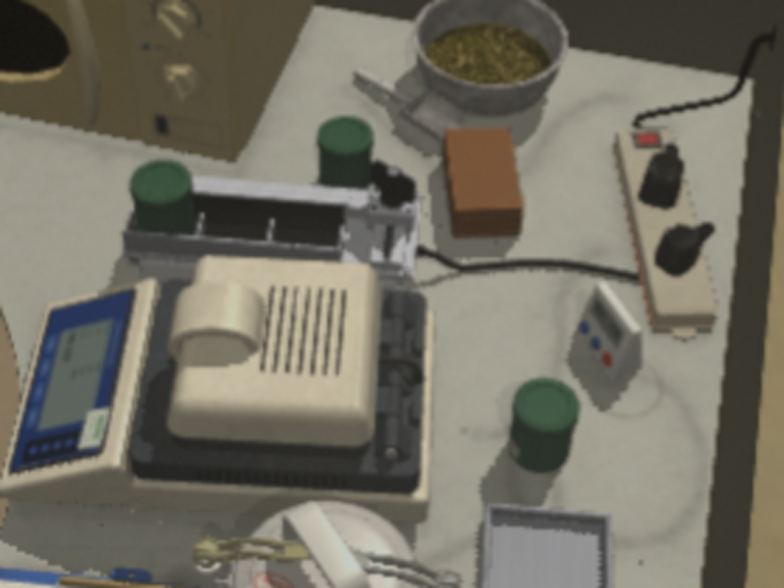

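The top crop shows one done tin at (257,357), in bay_0. Two tins are waiting, at (240,192) and (529,210). The knob is at (342,203), at the far end of the shaker, and the tray is at (628,287). Next I'll fit the shaker, wing, tray and analyser geometry.

Run:
```python
from h import *
np.set_printoptions(precision=4,suppress=True)
for n in ["top","scene"]:
    s=snapshot(n); W=cloud(s).reshape(-1,3); W=W[~np.isnan(W[:,0])]; print(n)
    def rect(m,l):
        p=W[m][:,:2].astype(np.float32)*1000
        print(l,len(p),cv2.minAreaRect(p), "z",np.median(W[m][:,2]))
    x,y,z=W.T
    near=lambda cx,cy,r:(np.hypot(x-cx,y-cy)<r)
    sh=(x>.40)&(x<.72)&(y>-.06)&(y<.19)
    rect(near(.646,.004,.035)&(z>.118)&(z<.145),"wing")
    rect(near(.459,.098,.04)&(z>.12),"done"); rect(near(.669,.13,.04)&(z>.055),"n1"); rect(near(.650,-.235,.04)&(z>.055),"n2")
    rect((x>.46)&(x<.66)&(y>-.45)&(y<-.28)&near(.565,-.37,.115)&(z>.01)&(z<.025),"tray")
    d=np.array([.87,-.49]); nrm=np.array([.49,.87])
    u=(x-.459)*d[0]+(y-.098)*d[1]; v=(x-.459)*nrm[0]+(y-.098)*nrm[1]
    for a in range(-40,260,20):
        m=(u*1000>a)&(u*1000<a+20)
        print(a,[ (b,len(q:=z[m&(v*1000>b)&(v*1000<b+6)]), round(float(np.median(q))*1000) if len(q) else None) for b in range(-70,74,6)] if n=="top" and a in(60,120,180,220) else "")
```

```text
top
wing 62 ((645.1937866210938, 3.4583892822265625), (15.499055862426758, 46.009429931640625), 30.563526153564453) z 0.13400964704479212
done 268 ((458.8655090332031, 98.36772155761719), (51.965274810791016, 55.597412109375), 0.6912438869476318) z 0.1345070983345606
n1 234 ((669.8763427734375, 129.29624938964844), (53.47478485107422, 52.851924896240234), 2.4010982513427734) z 0.06408364840167902
n2 241 ((651.2901000976562, -235.10662841796875), (56.10259246826172, 55.055747985839844), 13.937352180480957) z 0.0647094629199179
tray 247 ((562.11962890625, -369.6896057128906), (181.40518188476562, 107.79511260986328), 53.62362289428711) z 0.015049286477558644
-40 
-20 
0 
20 
40 
60 [(-70, 10, 3), (-64, 11, -1), (-58, 12, -2), (-52, 10, -1), (-46, 13, 1), (-40, 13, 91), (-34, 11, 72), (-28, 13, 69), (-22, 11, 71), (-16, 12, 69), (-10, 11, 68), (-4, 11, 67), (2, 13, 70), (8, 12, 70), (14, 14, 68), (20, 13, 91), (26, 12, 91), (32, 8, 73), (38, 11, 69), (44, 12, 69), (50, 12, 68), (56, 10, 70), (62, 5, 67), (68, 3, -1)]
80 
100 
120 [(-70, 10, 0), (-64, 11, 0), (-58, 10, 1), (-52, 16, 0), 
[... 1013 characters left out ...]
5, 4.347639083862305), (18.214393615722656, 46.39052200317383), 11.295036315917969) z 0.13111451426313633
done 354 ((459.1441345214844, 98.94978332519531), (56.617183685302734, 55.37575912475586), 66.62112426757812) z 0.13477092972157814
n1 267 ((672.602783203125, 132.4849395751953), (58.00029754638672, 52.99102020263672), 60.168174743652344) z 0.06473969374950214
n2 413 ((650.8560791015625, -235.55404663085938), (55.514564514160156, 56.1429328918457), 11.739480018615723) z 0.06451204331269551
tray 528 ((562.1622924804688, -368.1009826660156), (185.26039123535156, 104.3533935546875), 53.43062210083008) z 0.014777943411985697
-40 
-20 
0 
20 
40 
60 
80 
100 
120 
140 
160 
180 
200 
220 
240
```

```bash
cat >> h.py <<'E'
def go(xyz,ydeg=None):
    """tool-frame shift (mm), turn about tool z (rad) to reach xyz, tool y axis at world angle ydeg (mod 180), pointing straight down"""
    p,R=pose(); d=R.inv().apply(np.array(xyz)-p)*1000
    yc=R.as_matrix()[:,1]; cur=np.degrees(np.arctan2(yc[1],yc[0]))
    if ydeg is None: ydeg=cur
    dl=(ydeg-cur+90)%180-90
    out=[]
    for k in (dl,dl-np.sign(dl)*180):
        a=np.radians(cur+k); y=np.array([np.cos(a),np.sin(a),0]); z=np.array([0,0,-1.]); T=np.stack([np.cross(y,z),y,z],1)
        out.append(np.round((R.inv()*Ro.from_matrix(T)).as_rotvec(),3))
    print("go",np.round(xyz,4),"shift",np.round(d,1),"turn",out[0],"alt",out[1],"j6",ctrl.sense()["joints"][5].round(2))
E
python3 - <<'E'
from h import *
s=snapshot("wrist"); p,R=pose(); c=-s["R"].T@s["t"]
print("cam in tool",R.inv().apply(c-p),"axes in tool",(R.as_matrix().T@s["R"].T).round(3),s["intrinsics"])
t=snapshot("top"); W=cloud(t); x=W.reshape(-1,3); x=x[(x[:,2]>.2)&(x[:,2]<.3)]
print("mw",cv2.boxPoints(cv2.minAreaRect((x[(x[:,1]>.1)][:,:2]*1000).astype(np.float32))))
go([.50,.08,.36],56); go([.60,.03,.36],56)
E
```

```text
cam in tool [ 0.07556709 -0.00031515 -0.14170945] axes in tool [[ 0.    -0.956 -0.294]
 [ 1.     0.    -0.   ]
 [ 0.    -0.294  0.956]] [[377.35253084   0.         276.23581677]
 [  0.         377.35253084 208.07155967]
 [  0.           0.           1.        ]]
mw [[  19.198944  607.5976  ]
 [ 875.89014  -240.50552 ]
 [1230.3152    117.508545]
 [ 373.62402   965.6117  ]]
go [0.5  0.08 0.36] shift [-445.5 -334.2 -128.7] turn [-0.    -0.     0.257] alt [ 0.    -0.    -2.885] j6 -0.15
go [0.6  0.03 0.36] shift [-556.4 -348.4 -128.7] turn [-0.    -0.     0.257] alt [ 0.    -0.    -2.885] j6 -0.15
```

```bash
python3 -m creep '[[[0,0,-60],[0,0,0],-1],[[-60,-45,-129],[0,0,0.13],-1],[[-465,-338,-149],[0,0,0.257],-1],[[-465,-338,-149],[0,0,0.257],-1],[[-465,-338,-149],[0,0,0.257],-1],[[-465,-338,-149],[0,0,0.257],-1],[[-465,-338,-149],[0,0,0.257],-1],[[-465,-338,-149],[0,0,0.257],-1]]'
python3 -m creep '[[[-60,-40,0],[0,0,0],-1],[[-60,-40,0],[0,0,0],-1],[[-60,-40,0],[0,0,0],-1]]'
python3 - <<'E'
from h import *
print(pose()[0])
s=snapshot("wrist"); save(s,"w1.png",scale=1.4)
E
```

```text
clock: 2.5
ee_pos: [0.4295, 0.1959, 0.3671]
tcp_rot: [0.0, 0.293, 0.956, 0.0]
force: [0.6, 0.5, -0.5]
width: 0.0856
clock: 2.88
ee_pos: [0.4568, 0.1289, 0.367]
tcp_rot: [0.0, 0.293, 0.956, 0.001]
force: [0.4, -0.2, -0.2]
width: 0.0852
[0.45684238 0.12887789 0.36700232]
```

View pics/w1.png

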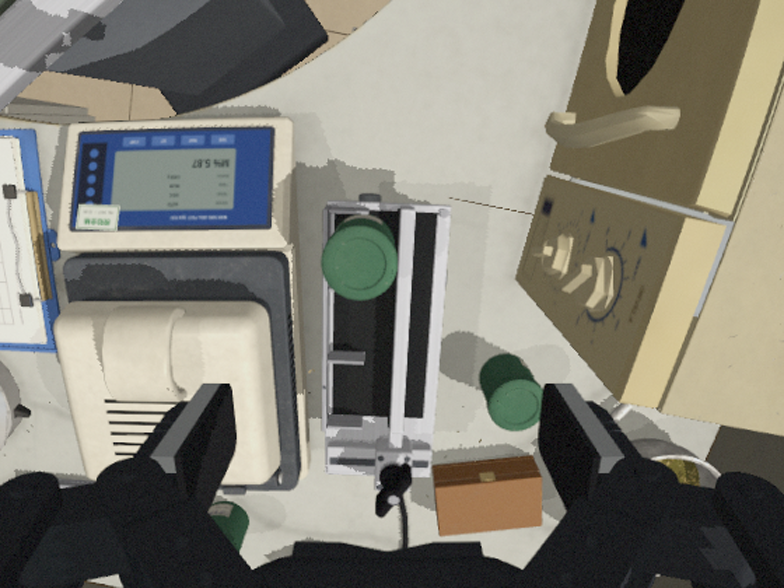

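The wrist view shows the bar at column ~402, the done tin at (360,258), the knob at (392,488) and the backstop at column ~330. A fin shows at (346,357).

```bash
cat > fit.py <<'E'
from h import *
def fit(s,verbose=1):
    W=cloud(s).reshape(-1,3); W=W[~np.isnan(W[:,0])]; x,y,z=W.T
    d=np.array([.83,-.557]); n=np.array([.557,.83]); o=np.array([.459,.098])
    u=(W[:,:2]-o)@d; v=(W[:,:2]-o)@n
    m=(z>.086)&(z<.098)&(u>-.02)&(u<.165)&(v>.02)&(v<.075)   # bar top
    vx,vy,cx,cy=cv2.fitLine(W[m][:,:2].astype(np.float32),cv2.DIST_HUBER,0,.001,.001).ravel()
    if vx<0: vx,vy=-vx,-vy
    d=np.array([vx,vy]); n=np.array([-vy,vx])
    u=(W[:,:2]-o)@d; v=(W[:,:2]-o)@n
    return W,d,n,o,u,v,m
E
python3 - <<'E'
from fit import *
np.set_printoptions(precision=4,suppress=True)
s=snapshot("wrist"); W,d,n,o,u,v,m=fit(s); x,y,z=W.T
print("ang",np.degrees(np.arctan2(d[1],d[0])),m.sum(),"bar v",np.percentile(v[m],[2,50,98]))
P=lambda q:np.percentile(q,[2,50,98])*1000
b=(z>.088)&(z<.1)&(v<0)&(v>-.05)&(u>.03)&(u<.16); print("backstop/fins v",P(v[b]),"u",np.histogram(u[b]*1000,bins=range(28,166,4)))
bb=b&(v<np.percentile(v[b],2)+.008);print("bs",P(v[bb]))
tt=(z>.128)&(np.hypot(x-.459,y-.098)<.045); print("tin",cv2.minEnclosingCircle(W[tt][:,:2].astype(np.float32)),P(z[tt]),"u",P(u[tt]),"v",P(v[tt]))
pl=(z>.06)&(z<.105)&(u>-.08)&(u<.25)&(v>-.06)&(v<.075); print("shaker u",P(u[pl]),"v",P(v[pl]))
an=(z>.1)&(z<.2)&(v<-.05)&(u>-.1)&(u<.2); print("analyser v max",np.percentile(v[an],[90,98,99.8]))
k=(z>.118)&(np.hypot(x-.646,y-.004)<.04); print("knob",k.sum(),cv2.minAreaRect((W[k][:,:2]*1000).astype(np.float32)),P(z[k]),"mean",W[k].mean(0))
sd=(z>.092)&(z<.104)&(u>.165)&(u<.26)&(v>-.05)&(v<.08); print("saddle u",P(u[sd]),"v",P(v[sd]))
for t in ["next_a","clamp_knob","bay_0","bar_face"]:
  for q in outline_of(s,t):
    if q["confidence"]>.3:print(t,q["confidence"],q["bbox"])
go([.646,.004,.18],0)
E
```

```text
ang -36.349815 1722 bar v [0.0312 0.0382 0.0449]
backstop/fins v [-28.1216 -25.4941  -4.1926] u (array([ 7, 22, 12, 14, 13, 12, 14, 13, 12, 11, 12,  9, 12,  9, 10, 11, 29,
       61, 11, 13, 11, 13, 11, 12, 10, 13, 10, 12, 12, 11, 12,  9, 12,  0]), array([ 28,  32,  36,  40,  44,  48,  52,  56,  60,  64,  68,  72,  76,
        80,  84,  88,  92,  96, 100, 104, 108, 112, 116, 120, 124, 128,
       132, 136, 140, 144, 148, 152, 156, 160, 164]))
bs [-28.1222 -25.6191 -21.6982]
tin ((0.4483434557914734, 0.1023271381855011), 0.04061074182391167) [133.6346 433.203  454.1987] u [-37.7574 -30.772   14.0732] v [-38.7627 -14.2117  28.9694]
shaker u [-34.4644  96.4272 216.3371] v [-58.1732  26.1176  72.8765]
analyser v max [-0.0763 -0.0691 -0.0656]
knob 488 ((645.9425659179688, 7.427913665771484), (16.05590057373047, 47.18303298950195), 31.047494888305664) [118.7759 132.7328 136.0285] mean [0.6436 0.0088 0.1305]
saddle u [183.5513 192.0608 224.0431] v [21.1421 32.0511 53.9648]
next_a 0.98 [365.4, 280.9, 44.0, 57.0]
next_a 0.66 [162.4, 376.0, 31.8, 32.7]
clamp_knob 0.88 [281.4, 349.4, 24.9, 41.9]
bay_0 0.87 [274.1, 266.5, 93.9, 255.2]
bar_face 0.64 [281.9, 260.6, 27.4, 221.5]
go [0.646 0.004 0.18 ] shift [-227.9    0.4  187.3] turn [ 0.001 -0.     0.98 ] alt [ 0.     0.002 -2.162] j6 -0.88
```

Run:
```python
from fit import *
np.set_printoptions(precision=4,suppress=True)
s=snapshot("wrist"); W,d,n,o,u,v,m=fit(s); x,y,z=W.T
for lo,hi in((.127,.14),(.132,.14)):
  k=(z>lo)&(z<hi)&(np.hypot(x-.646,y-.006)<.035); p=W[k][:,:2]; c=p.mean(0); w,V=np.linalg.eigh(np.cov(p.T)); print(k.sum(),c,np.degrees(np.arctan2(V[1,1],V[0,1])),"axis ext",np.ptp((p-c)@V,axis=0),"mid",(((p-c)@V).max(0)+((p-c)@V).min(0))/2)
tt=(z>.128)&(z<.142)&(np.hypot(x-.459,y-.098)<.045); print("tin",cv2.minEnclosingCircle(W[tt][:,:2].astype(np.float32)),np.median(z[tt]))
for a in range(40,160,12):
  g=(u*1000>a)&(u*1000<a+12)&(v>-.06)&(v<.09); i=np.argsort(v[g]); hi=v[g][(z[g]>.085)&(z[g]<.1)]*1000; hs=hi[hi<0]; hb=hi[hi>15]; print(a,"low",np.round(hs[[0,-1]],1) if len(hs) else 0,"bar",np.round(np.percentile(hb,[3,97]),1))
go([.646,.005,.23],31)
```

```text
355 [0.6447 0.0081] 110.75948257621626 axis ext [0.0154 0.0486] mid [-0.0009 -0.0019]
274 [0.6457 0.0077] 110.84966839392497 axis ext [0.015  0.0486] mid [-0.0003 -0.0012]
tin ((0.46092718839645386, 0.1014619916677475), 0.028529569506645203) 0.1346058003162266
40 low [-23.9 -25.1] bar [31.6 44.6]
52 low [-23.8 -24. ] bar [31.7 45. ]
64 low [-27.3 -24.9] bar [31.6 44.7]
76 low [-27.3 -24.9] bar [32.  44.4]
88 low [-24.1 -24.8] bar [31.5 44.8]
100 low [-24.1 -24.8] bar [31.9 44.3]
112 low [-24.2 -24.7] bar [31.4 44.9]
124 low [-24.2 -24.5] bar [31.9 44.4]
136 low [-24.3 -25.6] bar [31.2 44.8]
148 low [-24.3 -25.7] bar [31.8 44.5]
go [0.646 0.005 0.23 ] shift [-227.2    1.5  137.3] turn [0.001 0.    0.438] alt [-0.     0.002 -2.703] j6 -0.88
```

```bash
python3 -m creep '[[[-226,3,0],[0,0,0.15],-1],[[-226,3,40],[0,0,0.31],-1],[[-226,3,100],[0,0,0.46],-1],[[-226,3,157],[0,0,0.61],-1],[[-226,3,157],[0,0,0.61],-1],[[-226,3,157],[0,0,0.61],-1]]'
python3 - <<'E'
from fit import *
np.set_printoptions(precision=4,suppress=True)
s=snapshot("wrist"); save(s,"w2.png",scale=1.4); W=cloud(s).reshape(-1,3); W=W[~np.isnan(W[:,0])];x,y,z=W.T
for lo,hi in((.122,.142),(.132,.142)):
  k=(z>lo)&(z<hi)&(np.hypot(x-.646,y-.006)<.04); p=W[k][:,:2]; c=p.mean(0); w,V=np.linalg.eigh(np.cov(p.T)); q=(p-c)@V; print(k.sum(),c,np.degrees(np.arctan2(V[1,1],V[0,1])),"ext",np.ptp(q,axis=0),"ctr",c+V@((q.max(0)+q.min(0))/2))
print(pose()[0]); go([.6457,.0073,.1255],20.8)
E
```

```text
clock: 3.98
ee_pos: [0.643, 0.007, 0.2037]
tcp_rot: [-0.005, 0.565, 0.825, -0.002]
force: [-0.8, 0.4, -0.5]
width: 0.0855
1424 [0.6462 0.0086] 111.64665344159758 ext [0.0169 0.0466] ctr [0.6469 0.0071]
1246 [0.6466 0.0076] 111.59050304723272 ext [0.0162 0.0457] ctr [0.647  0.0067]
[0.6445 0.0075 0.2077]
go [0.6457 0.0073 0.1255] shift [-0.9  1.4 82.2] turn [-0.004 -0.003  0.007] alt [ 0.005 -0.006 -3.135] j6 -0.49
```

View pics/w2.png

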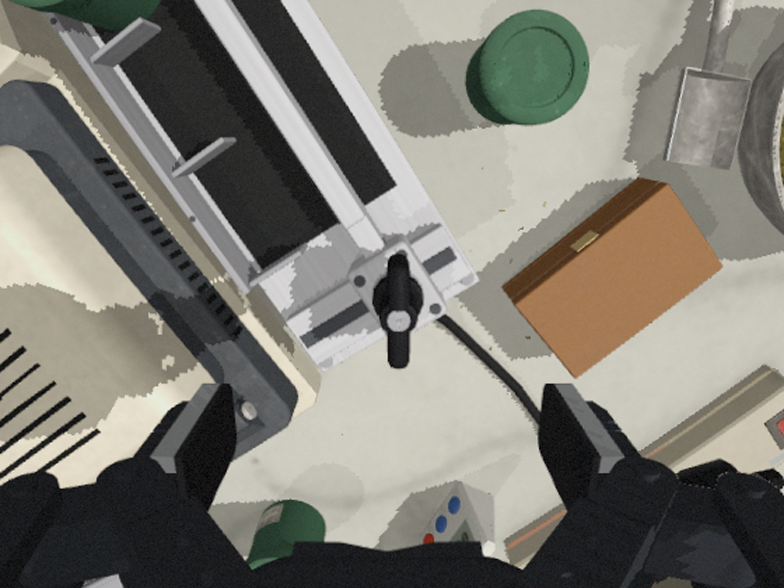

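```bash
python3 -m creep '[[[-1,2,40],[0,0,0],-1],[[-1,2,73.5],[0,0,0],-1],[[-1,2,73.5],[0,0,0],-0.3],[[-1,2,73.5],[0,0,0],0.4],[[-1,2,73.5],[0,0,0],1],[[-1,2,73.5],[0,0,0],1],[[-1,2,73.5],[0,0,0],1],[[-1,2,73.5],[0,0,0],1]]'
```

```text
clock: 5.03
ee_pos: [0.6478, 0.0073, 0.1362]
tcp_rot: [-0.001, 0.565, 0.825, 0.0]
force: [-0.3, 0.7, 6.3]
width: 0.0002
```

Run:
```python
from fit import *
s=snapshot("wrist"); save(s,"w3.png",(130,170,430,420),2)
print(ctrl.sense()["width"],ctrl.sense()["force"],pose()[0])
```

```text
6.274930960701333e-05 [0.25554726 0.22453422 6.24112469] [0.64772105 0.00730792 0.13614671]
```

View pics/w3.png

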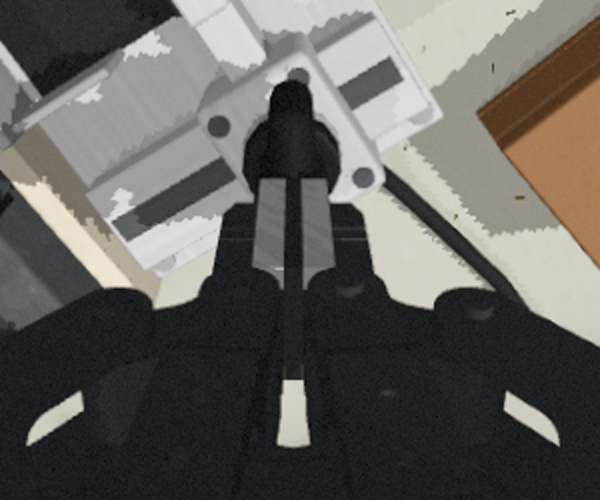

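Run:
```python
from fit import *
np.set_printoptions(precision=1,suppress=True)
s=snapshot("wrist"); C=cloud(s); p,R=pose()
T=((C-p).reshape(-1,3)@R.as_matrix()).reshape(C.shape)*1000
for (c,r) in [(265,190),(265,220),(265,260),(318,190),(318,220),(292,190),(292,230),(292,170),(292,150),(292,100),(255,150),(330,150)]:
    print((c,r),T[170+r//2,130+c//2])
print(ctrl.sense()["joints"])
```

```text
(265, 190) [11.2 -6.2 -8.9]
(265, 220) [ 11.1  -5.7 -21. ]
(265, 260) [ 11.6  -5.2 -35.4]
(318, 190) [11.5  4.2 -9.5]
(318, 220) [ 11.4   3.9 -21.5]
(292, 190) [11.  -0.8 -8.5]
(292, 230) [ 10.8  -0.7 -24.1]
(292, 170) [10.9 -0.8  1.2]
(292, 150) [15.3 -0.8  1.4]
(292, 100) [23.2 -0.8  9.8]
(255, 150) [  4.1 -10.   28. ]
(330, 150) [ 4.3  8.4 27.7]
[-0.1  0.4  1.4  0.   1.3 -0.5]
```

The reported TCP sits at the shut fingertips: the depth readings put the tips about 0 mm ahead of it, not 22 mm. So the pads closed on top of the wing. I'll lift, open and go down 24 mm lower.

```bash
python3 -m creep '[[[0,0,-25],[0,0,0],0.9],[[0,0,-25],[0,0,0],-0.5],[[0,0,-25],[0,0,0],-0.5],[[0,0,-25],[0,0,0],-0.5],[[0,0,0],[0,0,0],-0.5],[[0,0,24],[0,0,0],-0.5],[[0,0,24],[0,0,0],-0.5],[[0,0,24],[0,0,0],-0.5]]'
python3 -m creep '[[[0,0,0],[0,0,0],0.5],[[0,0,0],[0,0,0],1],[[0,0,0],[0,0,0],1],[[0,0,0],[0,0,0],1]]'
```

```text
clock: 6.12
ee_pos: [0.648, 0.0073, 0.1124]
tcp_rot: [-0.001, 0.565, 0.825, 0.0]
force: [-0.2, 0.2, 1.0]
width: 0.0642
clock: 6.62
ee_pos: [0.6476, 0.007, 0.1133]
tcp_rot: [-0.001, 0.565, 0.825, -0.0]
force: [-4.6, -0.9, 5.6]
width: 0.0088
```

```bash
python3 -m creep '[[[0,0,0],[0,0,-0.15],1],[[0,0,0],[0,0,-0.31],1],[[0,0,0],[0,0,-0.47],1],[[0,0,0],[0,0,-0.63],1],[[0,0,0],[0,0,-0.79],1],[[0,0,0],[0,0,-0.95],1],[[0,0,0],[0,0,-1.1],1],[[0,0,0],[0,0,-1.15],1]]'
python3 - <<'E'
from fit import *
s=snapshot("wrist"); save(s,"w4.png",(130,100,430,420),1.8)
q=ctrl.sense();print(q["wrist_torque"],q["force"],q["width"],q["joints"][5])
E
```

```text
clock: 7.62
ee_pos: [0.6474, 0.0068, 0.1132]
tcp_rot: [-0.001, 0.025, 1.0, 0.0]
force: [-1.7, -0.7, 1.6]
width: 0.0086
[-0.11595236  0.18334788 -0.01714934] [-1.82658084 -0.61836621  1.55392962] 0.008662974420258434 -1.6454417871629123
```

View pics/w4.png

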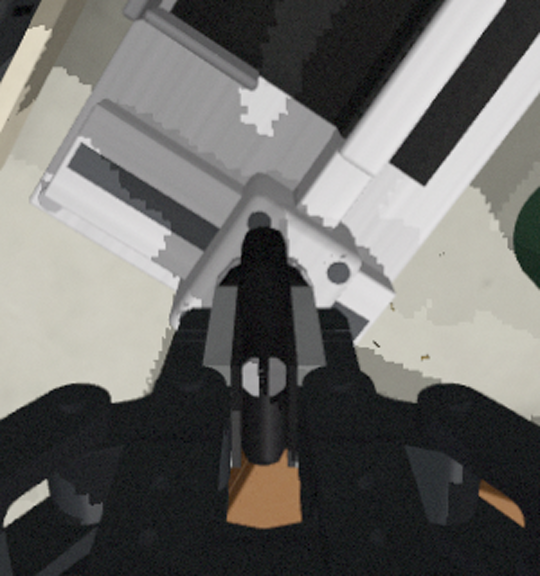

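The wing is gripped and has turned with the gripper. I'll turn on to the stop.

```bash
python3 -m creep '[[[0,0,0],[0,0,-0.1],1],[[0,0,0],[0,0,-0.2],1],[[0,0,0],[0,0,-0.2],1]]'
python3 -c "
from h import *;q=ctrl.sense();print(q['wrist_torque'],q['joints'][5]);p,R=pose();y=R.as_matrix()[:,1];print(np.degrees(np.arctan2(y[1],y[0])))
n=np.array([.5927,.8054]);go(p+np.r_[n*.025,0]);go(p+np.r_[n*.028,0])"
```

```text
clock: 8.05
ee_pos: [0.6474, 0.0067, 0.1133]
tcp_rot: [-0.001, -0.073, 0.997, 0.001]
force: [-1.6, -0.7, 1.9]
width: 0.0093
[-0.07000803  0.24705832 -1.44857568] -1.8409459939079755
98.35763113339058
go [0.6622 0.0268 0.1133] shift [-17.6  17.8   0. ] turn [ 0.002 -0.002  0.   ] alt [ 0.002 -0.002  0.   ] j6 -1.84
go [0.664  0.0293 0.1133] shift [-19.7  19.9   0. ] turn [ 0.002 -0.002  0.   ] alt [ 0.002 -0.002  0.   ] j6 -1.84
```

```bash
python3 -m creep '[[[-4,4,0],[0,0,0.03],1],[[-8,8,0],[0,0,0.03],1],[[-12,12,0],[0,0,0.03],1],[[-16,16,0],[0,0,0.03],1],[[-18,18,0],[0,0,0.03],1],[[-18,18,0],[0,0,0.03],1],[[-18,18,0],[0,0,0.03],1]]'
```

```text
clock: 8.93
ee_pos: [0.6609, 0.025, 0.1132]
tcp_rot: [-0.003, -0.058, 0.998, -0.001]
force: [-6.3, -6.3, 4.8]
width: 0.0085
```

```bash
python3 -m creep '[[[-18,18,0],[0,0,0.03],0],[[-17,17,0],[0,0,0.02],-1],[[-17,17,0],[0,0,0.02],-1],[[-17,17,0],[0,0,0.02],-1],[[-17,17,-50],[0,0,0.02],-1],[[-17,17,-110],[0,0,0.02],-1],[[-17,17,-140],[0,0,0.02],-1],[[-17,17,-140],[0,0,0.02],-1]]'
python3 - <<'E'
from fit import *
print(pose()[0]); s=snapshot("top"); W=cloud(s).reshape(-1,3); W=W[~np.isnan(W[:,0])]; x,y,z=W.T
for n,(cx,cy,zz) in dict(done=(.459,.098,.12),n1=(.67,.13,.055),n2=(.651,-.235,.055)).items():
    m=(np.hypot(x-cx,y-cy)<.04)&(z>zz)&(z<zz+.025); print(n,cv2.minEnclosingCircle(W[m][:,:2].astype(np.float32)),m.sum())
go([.54,.045,.28],53.65)
E
```

```text
clock: 9.93
ee_pos: [0.6793, 0.0449, 0.2582]
tcp_rot: [0.001, -0.048, 0.999, -0.001]
force: [-0.6, 0.6, -0.0]
width: 0.0853
[0.67928609 0.04488351 0.25824226]
done ((0.0, 0.0), 0.0) 0
n1 ((0.6702834963798523, 0.13009554147720337), 0.028208104893565178) 73
n2 ((0.6496891975402832, -0.23586291074752808), 0.02942340075969696) 242
go [0.54  0.045 0.28 ] shift [137.1  13.4 -24.7] turn [-0.003 -0.002  0.731] alt [ 2.00e-03 -4.00e-03 -2.41e+00] j6 -1.73
```

```bash
python3 -m creep '[[[137,13,-40],[0,0,0.18],-1],[[137,13,-50],[0,0,0.36],-1],[[137,13,-50],[0,0,0.54],-1],[[137,13,-50],[0,0,0.731],-1],[[137,13,-50],[0,0,0.731],-1],[[137,13,-50],[0,0,0.731],-1]]'
python3 - <<'E'
from fit import *
np.set_printoptions(precision=4,suppress=True)
s=snapshot("wrist"); save(s,"w5.png",scale=1.2); W=cloud(s).reshape(-1,3); W=W[~np.isnan(W[:,0])]; x,y,z=W.T
d=np.array([.8054,-.5927]);n=np.array([.5927,.8054]);o=np.array([.4609,.1015]); u=(W[:,:2]-o)@d;v=(W[:,:2]-o)@n
m=(np.hypot(x-.461,y-.1015)<.04)&(z>.128)&(z<.142); c,r=cv2.minEnclosingCircle(W[m][:,:2].astype(np.float32)); print("done",c,r)
m=(z>.086)&(z<.099)&(u>-.02)&(u<.165)&(v>.03)&(v<.1); print("bar v",np.percentile(v[m],[3,97]))
k=(z>.126)&(z<.142)&(np.hypot(x-.661,y-.025)<.035); p=W[k][:,:2]; w,V=np.linalg.eigh(np.cov(p.T)); print("knob",p.mean(0),np.degrees(np.arctan2(V[1,1],V[0,1])))
go([*c,.16],53.65); go([*c,.10],53.65)
E
```

```text
clock: 10.72
ee_pos: [0.5397, 0.0448, 0.3036]
tcp_rot: [-0.002, 0.31, 0.951, -0.002]
force: [-0.3, -0.1, -0.4]
width: 0.0855
done (0.46032994985580444, 0.10133102536201477) 0.0284521896392107
bar v [0.05   0.0633]
knob [0.6579 0.0255] -176.3353924048742
go [0.4603 0.1013 0.16  ] shift [ 97.2  -0.7 144.2] turn [-0.005 -0.003  0.002] alt [ 0.004 -0.008 -3.139] j6 -1.01
go [0.4603 0.1013 0.1   ] shift [ 97.1  -0.4 204.2] turn [-0.005 -0.003  0.002] alt [ 0.004 -0.008 -3.139] j6 -1.01
```

View pics/w5.png

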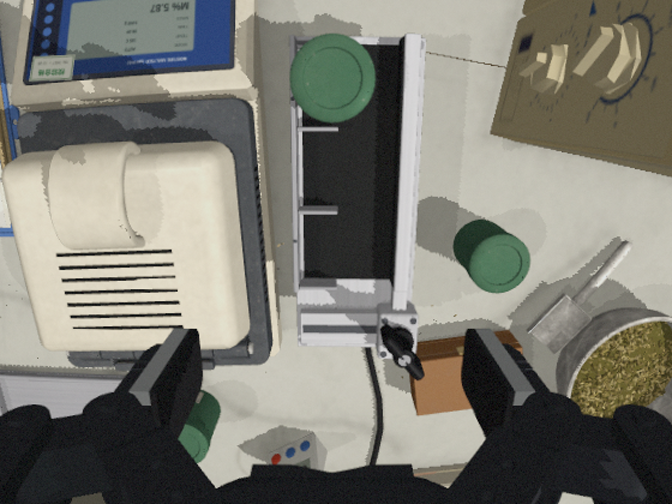

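The bar is right back (face at v = 50 mm) and the knob is slack. The done tin still stands at (333,78). Now I'll pick it up.

```bash
python3 -m creep '[[[97,0,50],[0,0,0],-1],[[97,0,100],[0,0,0],-1],[[97,0,145],[0,0,0],-1],[[97,0,204],[0,0,0],-1],[[97,0,204],[0,0,0],-1],[[97,0,204],[0,0,0],-1],[[97,0,204],[0,0,0],0],[[97,0,204],[0,0,0],1]]'
python3 -m creep '[[[0,0,0],[0,0,0],1],[[0,0,0],[0,0,0],1],[[0,0,0],[0,0,0],1],[[0,0,-40],[0,0,0],1],[[0,0,-100],[0,0,0],1],[[0,0,-120],[0,0,0],1],[[0,0,-120],[0,0,0],1]]'
python3 - <<'E'
from h import *
print(ctrl.sense()["width"])
s=snapshot("top"); C=cloud(s).reshape(-1,3); C=C[~np.isnan(C[:,0])]; x,y,z=C.T
m=(z>.009)&(z<.022)&(np.hypot(x-.563,y+.369)<.107); print("tray",cv2.minAreaRect((C[m][:,:2]*1000).astype(np.float32)))
go([.562,-.369,.2],53.65);go([.562,-.369,.2],20)
E
```

```text
clock: 11.78
ee_pos: [0.463, 0.1014, 0.1031]
tcp_rot: [0.001, 0.311, 0.951, -0.001]
force: [-3.0, -1.5, 10.9]
width: 0.0532
clock: 12.65
ee_pos: [0.4643, 0.1018, 0.2249]
tcp_rot: [0.003, 0.311, 0.951, -0.0]
force: [0.1, 0.2, -1.1]
width: 0.0525
0.05248567371332839
tray ((567.888427734375, -379.4016418457031), (189.3858642578125, 159.10476684570312), 53.830535888671875)
go [ 0.562 -0.369  0.2  ] shift [-358.  -321.3   24.1] turn [-0.002  0.002  0.003] alt [-3.000e-03 -3.000e-03 -3.139e+00] j6 -0.9
go [ 0.562 -0.369  0.2  ] shift [-358.  -321.3   24.1] turn [-0.001  0.002  0.59 ] alt [-3.000e-03 -1.000e-03 -2.552e+00] j6 -0.9
```

```bash
python3 -m creep '[[[0,0,-25],[0,0,0],1],[[-60,-50,-30],[0,0,0],1],[[-358,-321,-20],[0,0,0],1],[[-358,-321,-20],[0,0,0],1],[[-358,-321,-20],[0,0,0],1],[[-358,-321,-20],[0,0,0],1],[[-358,-321,-20],[0,0,0],1],[[-358,-321,-20],[0,0,0],1]]'
python3 -m creep '[[[0,0,0],[0,0,0],1]]'
python3 - <<'E'
from h import *
np.set_printoptions(precision=4,suppress=True)
print(ctrl.sense()["width"])
s=snapshot("scene"); C=cloud(s).reshape(-1,3); C=C[~np.isnan(C[:,0])]; x,y,z=C.T
m=(z>.0)&(z<.012)&(np.hypot(x-.563,y+.369)<.03); print("floor",np.median(z[m]),m.sum())
go([.562,-.368,.12]);go([.562,-.368,.038])
E
```

```text
clock: 13.7
ee_pos: [0.5523, -0.3271, 0.2413]
tcp_rot: [-0.002, 0.311, 0.95, 0.0]
force: [0.7, -0.7, 0.2]
width: 0.0525
clock: 13.82
ee_pos: [0.5509, -0.3308, 0.237]
tcp_rot: [-0.004, 0.313, 0.95, 0.0]
force: [0.3, 0.5, -1.2]
width: 0.0525
0.05248892178268563
floor 0.002677583419136019 444
go [ 0.562 -0.368  0.12 ] shift [-34.2 -25.  116.1] turn [-0.001 -0.011 -0.   ] alt [-0.001 -0.011 -0.   ] j6 -1.61
go [ 0.562 -0.368  0.038] shift [-35.1 -24.9 198.1] turn [-0.001 -0.011 -0.   ] alt [-0.001 -0.011 -0.   ] j6 -1.61
```

```bash
python3 -m creep '[[[-34,-25,40],[0,-0.01,0],1],[[-34,-25,100],[0,-0.01,0],1],[[-34,-25,150],[0,-0.01,0],1],[[-35,-25,180],[0,-0.01,0],1],[[-35,-25,194],[0,-0.01,0],1],[[-35,-25,198],[0,-0.01,0],1],[[-35,-25,198],[0,-0.01,0],1]]'
```

```text
clock: 14.75
ee_pos: [0.5627, -0.3681, 0.0394]
tcp_rot: [0.0, 0.312, 0.95, -0.001]
force: [0.5, -0.0, -1.3]
width: 0.0526
```

```bash
python3 -m creep '[[[0,0,2],[0,0,0],1],[[0,0,4],[0,0,0],1],[[0,0,4],[0,0,0],1]]'; python3 -m creep '[[[0,0,2],[0,0,0],1],[[0,0,2],[0,0,0],1]]'
```

```text
clock: 15.12
ee_pos: [0.5635, -0.3688, 0.0366]
tcp_rot: [0.001, 0.312, 0.95, -0.001]
force: [0.1, -1.5, 2.6]
width: 0.0525
clock: 15.38
ee_pos: [0.5639, -0.3693, 0.0364]
tcp_rot: [0.002, 0.312, 0.95, -0.001]
force: [-2.2, 0.3, 7.4]
width: 0.0526
```

```bash
python3 -m creep '[[[0,0,-0.5],[0,0,0],0.3],[[0,0,-0.5],[0,0,0],-1],[[0,0,-0.5],[0,0,0],-1],[[0,0,-0.5],[0,0,0],-1],[[0,0,-50],[0,0,0],-1],[[0,0,-110],[0,0,0],-1],[[0,0,-150],[0,0,0],-1],[[0,0,-150],[0,0,0],-1]]'
python3 - <<'E'
from h import *
np.set_printoptions(precision=4,suppress=True)
print(pose()[0])
for nme in("top","scene"):
    s=snapshot(nme); C=cloud(s).reshape(-1,3); C=C[~np.isnan(C[:,0])]; x,y,z=C.T
    for cx,cy in ((.6500,-.2356),(.6705,.130),(.563,-.369)):
        m=(np.hypot(x-cx,y-cy)<.06)&(z>.058)&(z<.074); print(nme,m.sum(),cv2.minEnclosingCircle(C[m][:,:2].astype(np.float32)))
go([.6500,-.2356,.16],8);go([.65,-.2356,.05],8)
E
```

```text
clock: 16.38
ee_pos: [0.5661, -0.3709, 0.1924]
tcp_rot: [0.007, 0.312, 0.95, -0.003]
force: [0.3, -0.0, -0.0]
width: 0.0856
[ 0.5661 -0.3709  0.1924]
top 230 ((0.6503942012786865, -0.23527425527572632), 0.02862628921866417)
top 225 ((0.6704609394073486, 0.1302139014005661), 0.028101401403546333)
top 118 ((0.562922477722168, -0.3677687644958496), 0.027094397693872452)
scene 265 ((0.6490463614463806, -0.23490150272846222), 0.028853703290224075)
scene 0 ((0.0, 0.0), 0.0)
scene 519 ((0.5615148544311523, -0.370300829410553), 0.029795728623867035)
go [ 0.65   -0.2356  0.16  ] shift [  9.5 158.5  26.4] turn [0.001 0.005 0.796] alt [-0.006  0.001 -2.346] j6 -1.64
go [ 0.65   -0.2356  0.05  ] shift [ 10.  158.6 136.4] turn [0.001 0.005 0.796] alt [-0.006  0.001 -2.346] j6 -1.64
```

```bash
python3 -m creep '[[[10,158,0],[0,0,0.18],-1],[[10,158,10],[0,0,0.36],-1],[[10,158,26],[0,0,0.54],-1],[[10,158,26],[0,0,0.7],-1],[[10,158,40],[0,0,0.796],-1],[[10,158,100],[0,0,0.796],-1],[[10,158,150],[0,0,0.796],-1],[[10,158,152],[0,0,0.796],-1]]'
python3 -m creep '[[[0,0,0],[0,0,0],0],[[0,0,0],[0,0,0],1],[[0,0,0],[0,0,0],1],[[0,0,0],[0,0,0],1],[[0,0,-50],[0,0,0],1],[[0,0,-110],[0,0,0],1],[[0,0,-170],[0,0,0],1],[[0,0,-190],[0,0,0],1]]'
python3 - <<'E'
from h import *
print(ctrl.sense()["width"])
d=np.array([.8054,-.5927]);n=np.array([.5927,.8054]);o=np.array([.4605,.1014]); b=o+.130*d+.006*n
go([*b,.23],-36.35)
E
```

```text
clock: 17.48
ee_pos: [0.6432, -0.2329, 0.0257]
tcp_rot: [-0.006, 0.656, 0.755, -0.002]
force: [-1.0, -0.3, -0.8]
width: 0.0855
clock: 18.48
ee_pos: [0.6479, -0.2349, 0.2223]
tcp_rot: [-0.001, 0.656, 0.755, -0.001]
force: [0.0, 0.6, -2.1]
width: 0.053
0.05304009550986078
go [0.5688 0.0292 0.23  ] shift [272.5 -41.6  -7.6] turn [-0.003  0.001  0.774] alt [-2.000e-03 -3.000e-03 -2.368e+00] j6 -0.61
```

```bash
python3 -m creep '[[[50,-10,-15],[0,0,0.15],1],[[272,-40,-15],[0,0,0.31],1],[[272,-40,-15],[0,0,0.47],1],[[272,-40,-15],[0,0,0.63],1],[[272,-40,-15],[0,0,0.774],1],[[272,-40,-15],[0,0,0.774],1],[[272,-40,-15],[0,0,0.774],1],[[272,-40,-15],[0,0,0.774],1]]'
python3 - <<'E'
from h import *
np.set_printoptions(precision=4,suppress=True)
print(ctrl.sense()["width"]); p,R=pose(); s=snapshot("wrist"); T=(cloud(s).reshape(-1,3)-p)@R.as_matrix()*1000; T=T[~np.isnan(T[:,0])]
m=(abs(T[:,1])<24)&(abs(T[:,0])<35)&(T[:,2]<60)&(T[:,2]>-45)
for a in range(-45,60,10):
    q=T[m&(T[:,2]>a)&(T[:,2]<a+10)]; print(a,len(q),q[:,0].max() if len(q) else 0)
d=np.array([.8054,-.5927]);n=np.array([.5927,.8054]);o=np.array([.4605,.1014]); b=o+.130*d+.008*n
go([*b,.15],-36.35);go([*b,.104],-36.35)
E
```

```text
clock: 19.48
ee_pos: [0.5705, 0.0277, 0.2368]
tcp_rot: [-0.0, 0.893, 0.451, -0.002]
force: [-0.4, 0.1, -2.6]
width: 0.0528
0.05284937246802797
-45 17017 25.93525486452479
-35 1526 25.80028532898222
-25 734 24.617047425752595
-15 1050 24.35467246480448
-5 907 23.9609095954125
5 734 23.884908685956688
15 576 23.857767923983875
25 97 23.583814552350177
35 0 0
45 0 0
55 0 0
go [0.5699 0.0308 0.15  ] shift [ 2.3 -2.2 87. ] turn [-0.002  0.003 -0.001] alt [0.004 0.004 3.14 ] j6 0.53
go [0.5699 0.0308 0.104 ] shift [  2.5  -2.1 133. ] turn [-0.002  0.003 -0.001] alt [0.004 0.004 3.14 ] j6 0.53
```

```bash
python3 -m creep '[[[5,-2,40],[0,0,0],1],[[5,-2,80],[0,0,0],1],[[5,-2,110],[0,0,0],1],[[5,-2,125],[0,0,0],1],[[5,-2,132],[0,0,0],1],[[5,-2,135],[0,0,0],1],[[5,-2,135],[0,0,0],1]]'
```

```text
clock: 20.4
ee_pos: [0.5724, 0.0327, 0.103]
tcp_rot: [0.0, 0.893, 0.451, -0.001]
force: [-0.6, -0.1, -2.7]
width: 0.0528
```

```bash
python3 -m creep '[[[0,-1,2],[0,0,0],1],[[0,-1,4],[0,0,0],1],[[0,-1,5],[0,0,0],1],[[0,-1,5],[0,0,0],1]]';python3 -m creep '[[[0,0,2],[0,0,0],1],[[0,0,3],[0,0,0],1],[[0,0,3],[0,0,0],1]]'
```

```text
clock: 20.9
ee_pos: [0.5714, 0.0333, 0.0978]
tcp_rot: [0.0, 0.893, 0.451, -0.001]
force: [-0.1, -0.1, -1.9]
width: 0.0529
clock: 21.28
ee_pos: [0.572, 0.0333, 0.0973]
tcp_rot: [0.0, 0.893, 0.451, -0.001]
force: [-4.0, 0.5, 10.7]
width: 0.0532
```

```bash
python3 -m creep '[[[0,0,-1],[0,0,0],0.3],[[0,0,-1],[0,0,0],-1],[[0,0,-1],[0,0,0],-1],[[0,0,-1],[0,0,0],-1],[[0,0,-50],[0,0,0],-1],[[0,0,-110],[0,0,0],-1],[[0,0,-180],[0,0,0],-1],[[0,0,-180],[0,0,0],-1]]'
python3 - <<'E'
from h import *
np.set_printoptions(precision=4,suppress=True)
d=np.array([.8054,-.5927]);n=np.array([.5927,.8054]);o=np.array([.4605,.1014])
for nme in("wrist","top","scene"):
    s=snapshot(nme); 
    if nme=="wrist": save(s,"w6.png",scale=1.2)
    C=cloud(s).reshape(-1,3); C=C[~np.isnan(C[:,0])]; x,y,z=C.T
    for cx,cy,h in ((.67,.13,0),(.569,.029,.07)):
        m=(np.hypot(x-cx,y-cy)<.06)&(z>.058+h)&(z<.074+h); c,r=cv2.minEnclosingCircle(C[m][:,:2].astype(np.float32)); print(nme,m.sum(),c,r,"uv",(np.array(c)-o)@d,(np.array(c)-o)@n)
go([.6705,.1302,.15],-36.35); go([.6705,.1302,.03],-36.35)
E
```

```text
clock: 22.28
ee_pos: [0.5756, 0.0332, 0.2843]
tcp_rot: [0.004, 0.893, 0.451, 0.005]
force: [0.9, 0.2, 0.1]
width: 0.0852
wrist 2911 (0.6716660857200623, 0.1331147700548172) 0.02841123566031456 uv 0.15127582122744798 0.15070121480843066
wrist 3763 (0.5715614557266235, 0.02970791608095169) 0.028389886021614075 uv 0.13194079458104252 0.008085320420768247
top 107 (0.6702367067337036, 0.13807906210422516) 0.02674906887114048 uv 0.14718226349415064 0.15385226269980906
top 76 (0.5597994327545166, 0.021778250113129616) 0.023495791479945183 uv 0.12716757429843573 -0.005272583565283442
scene 249 (0.6717002391815186, 0.13093633949756622) 0.03074313886463642 uv 0.15259448421658756 0.14896694959422588
scene 318 (0.5719372630119324, 0.029185911640524864) 0.030454961583018303 uv 0.13255286180047124 0.007887639022451036
go [0.6705 0.1302 0.15  ] shift [136.6  22.  126.6] turn [-0.001  0.002 -0.001] alt [0.003 0.001 3.14 ] j6 0.54
go [0.6705 0.1302 0.03  ] shift [136.8  22.1 246.6] turn [-0.001  0.002 -0.001] alt [0.003 0.001 3.14 ] j6 0.54
```

View pics/w6.png

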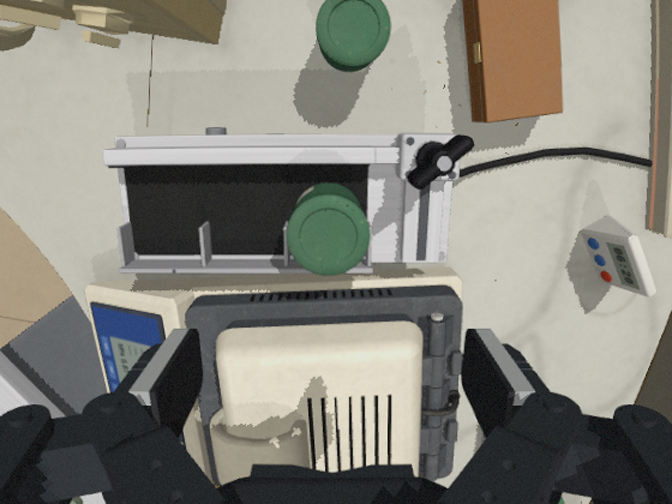

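Run:
```python
from h import *
np.set_printoptions(precision=3,suppress=True)
c=np.array([.6712,.1322])
for nme in("wrist","top"):
    C=cloud(snapshot(nme)).reshape(-1,3); C=C[~np.isnan(C[:,0])]; r=C[:,:2]-c; D=np.hypot(*r.T); a=np.degrees(np.arctan2(r[:,1],r[:,0]))
    for lo in range(0,180,20):
        m=(a>lo)&(a<lo+20)&(D>.034)&(D<.25)
        print(nme,lo,[(h0,round(float(D[k].min()),3)) for h0,h1 in((.03,.1),(.1,.2),(.2,.3)) if (k:=m&(C[:,2]>h0)&(C[:,2]<h1)).sum()>2])
C=cloud(snapshot("wrist")).reshape(-1,3); m=np.hypot(C[:,0]-.5716,C[:,1]-.0297)<.026; P=C[m&(C[:,2]>.125)]; A=np.c_[P[:,:2],np.ones(len(P))]; print("lid plane",np.linalg.lstsq(A,P[:,2],rcond=None)[0],np.median(P[:,2]))
```

```text
wrist 0 []
wrist 20 []
wrist 40 []
wrist 60 []
wrist 80 []
wrist 100 []
wrist 120 [(0.03, 0.108)]
wrist 140 [(0.03, 0.11), (0.1, 0.11), (0.2, 0.159)]
wrist 160 [(0.03, 0.129)]
top 0 [(0.03, 0.137)]
top 20 [(0.03, 0.141)]
top 40 []
top 60 [(0.03, 0.184), (0.1, 0.184), (0.2, 0.186)]
top 80 [(0.03, 0.146), (0.1, 0.147), (0.2, 0.13)]
top 100 [(0.03, 0.116), (0.1, 0.119), (0.2, 0.111)]
top 120 [(0.03, 0.107), (0.1, 0.107), (0.2, 0.108)]
top 140 [(0.03, 0.11), (0.1, 0.113), (0.2, 0.111)]
top 160 [(0.03, 0.15)]
lid plane [ 3.282  5.399 -1.821] 0.3491397042636376
```

```bash
python3 -m creep '[[[60,9,0],[0,0,0],-1],[[110,17,30],[0,0,0],-1],[[139,21.5,80],[0,0,0],-1],[[139,21.5,130],[0,0,0],-1],[[139,21.5,190],[0,0,0],-1],[[139,21.5,240],[0,0,0],-1],[[139,21.5,248],[0,0,0],-1],[[139,21.5,248],[0,0,0],-1]]'
python3 -m creep '[[[0,0,0],[0,0,0],0],[[0,0,0],[0,0,0],1],[[0,0,0],[0,0,0],1],[[0,0,0],[0,0,0],1],[[0,0,-50],[0,0,0],1],[[0,0,-110],[0,0,0],1],[[0,0,-170],[0,0,0],1],[[0,0,-190],[0,0,0],1]]'
python3 - <<'E'
from h import *
print(ctrl.sense()["width"])
p,R=pose(); s=snapshot("wrist"); T=(cloud(s).reshape(-1,3)-p)@R.as_matrix()*1000; T=T[~np.isnan(T[:,0])]
m=(abs(T[:,1])<24)&(abs(T[:,0])<35)
for a in range(-15,60,10):
    q=T[m&(T[:,2]>a)&(T[:,2]<a+10)]; print(a,len(q),q[:,0].max() if len(q) else 0)
n=np.array([.5927,.8054]);o=np.array([.4605,.1014]); b=o+.010*n
go([*b,.24],-36.35);go([*b,.105],-36.35)
E
```

```text
clock: 23.58
ee_pos: [0.6689, 0.1324, 0.0254]
tcp_rot: [-0.001, 0.893, 0.451, -0.003]
force: [0.3, 0.6, 0.6]
width: 0.0854
clock: 24.58
ee_pos: [0.6733, 0.1329, 0.2229]
tcp_rot: [0.001, 0.893, 0.451, 0.002]
force: [0.1, 0.2, -0.2]
width: 0.0526
0.05263645822090157
-15 997 27.964440451507723
-5 879 28.632119249715704
5 714 28.698044999729905
15 547 28.550352408753675
25 171 27.940721941030848
35 0 0
45 0 0
55 0 0
go [0.4664 0.1095 0.24  ] shift [-141.7 -152.6  -17.5] turn [ 0.004 -0.003 -0.001] alt [-0.005 -0.006  3.14 ] j6 0.7
go [0.4664 0.1095 0.105 ] shift [-142.1 -153.1  117.5] turn [ 0.004 -0.003 -0.001] alt [-0.005 -0.006  3.14 ] j6 0.7
```

```bash
python3 -m creep '[[[-30,-32,-17],[0,0,0],1],[[-142,-153,-17],[0,0,0],1],[[-142,-153,-17],[0,0,0],1],[[-142,-153,-17],[0,0,0],1],[[-142,-153,20],[0,0,0],1],[[-142,-153,70],[0,0,0],1],[[-142,-153,110],[0,0,0],1],[[-142,-153,117],[0,0,0],1]]'
python3 -c "
from h import *
print(ctrl.sense()['width']);go([.4664,.1095,.105],-36.35)"
```

```text
clock: 25.62
ee_pos: [0.463, 0.1091, 0.1016]
tcp_rot: [-0.001, 0.893, 0.451, -0.002]
force: [0.2, 1.2, -0.8]
width: 0.053
0.05300597555087205
go [0.4664 0.1095 0.105 ] shift [ 2.3  2.4 -3.4] turn [-0.002  0.002 -0.001] alt [0.004 0.004 3.14 ] j6 0.69
```

```bash
python3 -m creep '[[[2,2.4,-2],[0,0,0],1],[[2,2.4,0],[0,0,0],1],[[2,2.4,3],[0,0,0],1],[[2,2.4,4],[0,0,0],1],[[2,2.4,5],[0,0,0],1]]';python3 -m creep '[[[0,0,2],[0,0,0],1],[[0,0,2],[0,0,0],1]]'
```

```text
clock: 26.25
ee_pos: [0.4674, 0.1093, 0.0989]
tcp_rot: [-0.0, 0.893, 0.451, -0.001]
force: [-3.1, -2.0, 13.3]
width: 0.0523
clock: 26.5
ee_pos: [0.4676, 0.1094, 0.099]
tcp_rot: [-0.0, 0.893, 0.451, -0.001]
force: [-3.9, -0.4, 11.2]
width: 0.0528
```

```bash
python3 -m creep '[[[0,0,-1],[0,0,0],0.3],[[0,0,-1],[0,0,0],-1],[[0,0,-1],[0,0,0],-1],[[0,0,-1],[0,0,0],-1],[[0,0,-50],[0,0,0],-1],[[0,0,-110],[0,0,0],-1],[[40,60,-170],[0,0,0],-1],[[50,80,-190],[0,0,0],-1]]'
python3 - <<'E'
from h import *
np.set_printoptions(precision=4,suppress=True)
print(pose()[0])
d=np.array([.8054,-.5927]);n=np.array([.5927,.8054]);o=np.array([.4605,.1014])
s=snapshot("wrist"); save(s,"w7.png",scale=1.2)
C=cloud(s).reshape(-1,3); C=C[~np.isnan(C[:,0])]; x,y,z=C.T
for cx,cy in ((.467,.110),(.5716,.0297)):
    m=(np.hypot(x-cx,y-cy)<.05)&(z>.125)&(z<.145); c,r=cv2.minEnclosingCircle(C[m][:,:2].astype(np.float32)); P=C[m&(np.hypot(x-cx,y-cy)<.023)]; A=np.c_[P[:,:2],np.ones(len(P))]; print(c,r,"uv",(np.array(c)-o)@d,(np.array(c)-o)@n,"plane",np.linalg.lstsq(A,P[:,2],rcond=None)[0][:2],np.median(P[:,2]))
u=(C[:,:2]-o)@d;v=(C[:,:2]-o)@n
f=(z>.085)&(z<.1)&(v>-.018)&(v<.002); h,e=np.histogram(u[f]*1000,bins=np.arange(-40,170,2)); print([(e[i],h[i]) for i in range(len(h)) if h[i]>5])
k=(z>.126)&(z<.142)&(np.hypot(x-.661,y-.025)<.035); p=C[k][:,:2]; w,V=np.linalg.eigh(np.cov(p.T)); q=(p-p.mean(0))@V; print("knob",p.mean(0)+V@((q.max(0)+q.min(0))/2),np.degrees(np.arctan2(V[1,1],V[0,1])))
E
```

```text
clock: 27.5
ee_pos: [0.5628, 0.1024, 0.2908]
tcp_rot: [0.0, 0.892, 0.451, 0.0]
force: [0.6, -0.3, 0.2]
width: 0.0858
[0.5628 0.1024 0.2908]
(0.46881216764450073, 0.1099449172616005) 0.028688296675682068 uv 0.0016300473599302626 0.011808698125388607 plane [-0.0164 -0.0066] 0.1343484098223331
(0.5713391304016113, 0.03003064915537834) 0.028451334685087204 uv 0.131570449871065 0.00821347741877674 plane [-0.0016  0.0037] 0.13442713866938932
[(np.int64(32), np.int64(23)), (np.int64(34), np.int64(47)), (np.int64(96), np.int64(19)), (np.int64(98), np.int64(38)), (np.int64(100), np.int64(6))]
knob [0.66   0.0249] -175.73886049431093
```

View pics/w7.png

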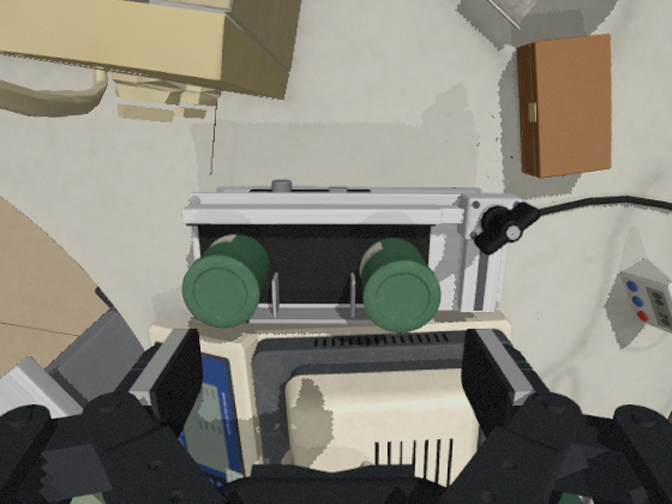

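Both tins stand flat in their bays (lids at z = 0.134 m, centred between the fins). Now back to the knob.

```bash
python3 -c "
from h import *
go([.6605,.025,.21],94.3)"
python3 -m creep '[[[0,20,0],[0,0,-0.18],-1],[[0,40,0],[0,0,-0.36],-1],[[0,60,0],[0,0,-0.54],-1],[[0,80,0],[0,0,-0.72],-1],[[0,100,0],[0,0,-0.9],-1],[[-4,120,10],[0,0,-1.08],-1],[[-4,124,20],[0,0,-1.26],-1],[[-4,124,20],[0,0,-1.44],-1]]'
python3 -c "
from h import *
go([.6605,.025,.17],94.3)"
```

```text
go [0.6605 0.025  0.21  ] shift [ -9.  115.8  88.8] turn [ 0.009 -0.015  0.859] alt [ 0.018  0.011 -2.282] j6 0.66
clock: 28.55
ee_pos: [0.6682, 0.0237, 0.2764]
tcp_rot: [0.006, 0.372, 0.928, 0.002]
force: [-1.0, 0.4, -0.6]
width: 0.0856
go [0.6605 0.025  0.17  ] shift [  7.5  -5.3 106.3] turn [ 0.004  0.013 -0.837] alt [ 0.016 -0.005  2.304] j6 -0.9
```

```bash
python3 -m creep '[[[7,-5,40],[0,0,-0.18],-1],[[7,-5,60],[0,0,-0.36],-1],[[7,-5,70],[0,0,-0.54],-1],[[7,-5,70],[0,0,-0.72],-1],[[7,-5,70],[0,0,-0.837],-0.5],[[7,-5,70],[0,0,-0.837],-0.5],[[7,-5,70],[0,0,-0.837],-0.5]]'
python3 - <<'E'
from h import *
s=snapshot("wrist"); p,R=pose(); C=cloud(s).reshape(-1,3); C=C[~np.isnan(C[:,0])]; T=(C-p)@R.as_matrix()*1000
m=(C[:,2]>.126)&(C[:,2]<.142)&(np.hypot(C[:,0]-.6605,C[:,1]-.025)<.035); q=T[m][:,:2]; print(len(q),"tool frame wing lo/hi",q.min(0),q.max(0)); w,V=np.linalg.eigh(np.cov(q.T)); print(np.degrees(np.arctan2(V[1,1],V[0,1])))
go([.6605,.025,.112],94.3)
E
```

```text
clock: 29.42
ee_pos: [0.6604, 0.0249, 0.2059]
tcp_rot: [0.006, -0.037, 0.999, -0.0]
force: [-0.2, -0.4, 0.3]
width: 0.0638
1383 tool frame wing lo/hi [-21.45555337  -8.16189079] [25.06769568  8.42855016]
-179.51979116392465
go [0.6605 0.025  0.112 ] shift [ 1.2  0.3 94.1] turn [-0.001  0.013 -0.002] alt [2.00e-02 2.00e-03 3.14e+00] j6 -1.74
```

```bash
python3 -m creep '[[[1,0,40],[0,0.01,0],-0.5],[[1,0,80],[0,0.01,0],-0.5],[[1,0,94],[0,0.01,0],-0.5],[[1,0,94],[0,0.01,0],-0.5],[[1,0,94],[0,0.01,0],0.5],[[1,0,94],[0,0.01,0],1],[[1,0,94],[0,0.01,0],1],[[1,0,94],[0,0.01,0],1]]'
python3 -m creep '[[[2,-2.3,0],[0,0,0],1],[[4,-4.6,0],[0,0,0],1],[[6,-7,0],[0,0,0],1],[[8,-9.3,0],[0,0,0],1],[[10,-11.5,0],[0,0,0],1],[[11.5,-13.5,0],[0,0,0],1],[[12,-14,0],[0,0,0],1]]'
```

```text
clock: 30.48
ee_pos: [0.6615, 0.0248, 0.1136]
tcp_rot: [0.002, -0.036, 0.999, -0.001]
force: [-0.3, 1.0, 5.4]
width: 0.0092
clock: 31.35
ee_pos: [0.6506, 0.01, 0.1137]
tcp_rot: [0.003, -0.036, 0.999, -0.0]
force: [1.8, 2.8, 0.8]
width: 0.0089
```

```bash
python3 -m creep '[[[1,-1.2,0],[0,0,0],1],[[2,-2.3,0],[0,0,0],1],[[2.6,-3,0],[0,0,0],1],[[2.6,-3,0],[0,0,0],1]]'
python3 -m creep '[[[0.7,-0.8,0],[0,0,0],1],[[1.3,-1.5,0],[0,0,0],1],[[1.3,-1.5,0],[0,0,0],1]]'
```

```text
clock: 31.85
ee_pos: [0.6481, 0.0067, 0.1137]
tcp_rot: [0.003, -0.036, 0.999, -0.001]
force: [1.8, 3.6, 1.8]
width: 0.0085
clock: 32.22
ee_pos: [0.647, 0.0051, 0.1137]
tcp_rot: [0.003, -0.036, 0.999, -0.0]
force: [2.1, 2.5, 0.8]
width: 0.0088
```

```bash
python3 -m creep '[[[0.7,-0.8,0],[0,0,0],1],[[1.3,-1.5,0],[0,0,0],1],[[1.3,-1.5,0],[0,0,0],1]]'
python3 - <<'E'
from h import *
np.set_printoptions(precision=4,suppress=True)
d=np.array([.8054,-.5927]);n=np.array([.5927,.8054]);o=np.array([.4605,.1014])
for nm in("wrist","scene"):
    s=snapshot(nm); C=cloud(s).reshape(-1,3); C=C[~np.isnan(C[:,0])]; x,y,z=C.T; u=(C[:,:2]-o)@d;v=(C[:,:2]-o)@n
    for a in(1.5,131.5):
        m=(abs(u*1000-a)<35)&(abs(v)<.045)&(z>.125)&(z<.145); c,r=cv2.minEnclosingCircle(C[m][:,:2].astype(np.float32)) if m.sum()>5 else ((0,0),0); c=np.array(c)-o; print(nm,m.sum(),r,c@d,c@n)
    m=(z>.086)&(z<.099)&(u>.03)&(u<.1)&(v>.015)&(v<.1); print("bar v",np.percentile(v[m],[3,97]) if m.sum() else 0)
E
```

```text
clock: 32.6
ee_pos: [0.6468, 0.0049, 0.1137]
tcp_rot: [0.004, -0.036, 0.999, 0.001]
force: [4.7, 6.8, -0.3]
width: 0.0086
wrist 0 0 -0.31078692 -0.35460590999999997
wrist 25123 0.028467517346143723 0.13155376526513873 -0.0009759268021023379
bar v [0.0256 0.0388]
scene 337 0.031995177268981934 0.005669709168242202 -0.0002528654081559332
scene 338 0.031085699796676636 0.13429591730801194 -0.0036451496118491966
bar v [0.0243 0.0396]
```

Force rose to 8 N and the bar stopped, with both tins home. Next I'll tighten while keeping light pressure on the bar.

```bash
python3 -m creep '[[[1,-1.2,0],[0,0,0.15],1],[[1,-1.2,0],[0,0,0.32],1],[[1,-1.2,0],[0,0,0.49],1],[[1,-1.2,0],[0,0,0.66],1],[[1,-1.2,0],[0,0,0.83],1],[[1,-1.2,0],[0,0,1.0],1],[[1,-1.2,0],[0,0,1.15],1],[[1,-1.2,0],[0,0,1.2],1]]'
python3 -c "
from h import *;q=ctrl.sense();print(q['wrist_torque'],q['joints'][5],q['force'])"
python3 -m creep '[[[0,0,0],[0,0,0.1],1],[[0,0,0],[0,0,0.18],1],[[0,0,0],[0,0,0.2],1]]'
python3 -c "
from h import *;q=ctrl.sense();print(q['wrist_torque'],q['joints'][5]);p,R=pose();y=R.as_matrix()[:,1];print(np.degrees(np.arctan2(y[1],y[0])))"
```

```text
clock: 33.7
ee_pos: [0.6467, 0.0048, 0.1138]
tcp_rot: [0.003, 0.534, 0.845, 0.004]
force: [4.3, 6.0, 0.0]
width: 0.0087
[ 0.79132721 -0.55586422  0.23202411] -0.5728534148418458 [4.26175575 6.02571778 0.01410829]
clock: 34.08
ee_pos: [0.6467, 0.0048, 0.1138]
tcp_rot: [0.003, 0.616, 0.788, 0.004]
force: [1.5, 2.6, 1.0]
width: 0.0087
[ 0.37669287 -0.16611638  0.33206199] -0.37372308956611644
14.01348865090301
```

```bash
python3 -m creep '[[[0,0,0],[0,0,0.06],1],[[0,0,0],[0,0,0.06],1]]'
python3 -c "
from h import *;q=ctrl.sense();print(q['wrist_torque'])"
python3 -m creep '[[[0,0,0],[0,0,-0.03],0.5],[[0,0,0],[0,0,-0.03],-0.6],[[0,0,0],[0,0,-0.03],-0.8],[[0,0,0],[0,0,-0.03],-0.8],[[0,0,-50],[0,0,0],-0.8],[[0,0,-110],[0,0,0],-0.8],[[20,0,-170],[0,0,0],-1],[[40,0,-210],[0,0,0],-1]]'
python3 - <<'E'
from h import *
np.set_printoptions(precision=4,suppress=True)
print(pose()[0])
d=np.array([.8054,-.5927]);n=np.array([.5927,.8054]);o=np.array([.4605,.1014])
s=snapshot("wrist"); save(s,"w8.png",scale=1.2)
C=cloud(s).reshape(-1,3); C=C[~np.isnan(C[:,0])]; x,y,z=C.T; u=(C[:,:2]-o)@d;v=(C[:,:2]-o)@n
for a in(1.5,131.5):
    m=(abs(u*1000-a)<35)&(abs(v)<.045)&(z>.125)&(z<.145); c,r=cv2.minEnclosingCircle(C[m][:,:2].astype(np.float32)) if m.sum()>5 else ((0,0),0); c=np.array(c)-o; print(m.sum(),r,c@d,c@n,np.median(z[m]))
m=(z>.086)&(z<.099)&(u>.03)&(u<.1)&(v>.015)&(v<.1); print("bar v",np.percentile(v[m],[3,97]))
k=(z>.126)&(z<.142)&(np.hypot(x-.647,y-.005)<.035); p=C[k][:,:2]; w,V=np.linalg.eigh(np.cov(p.T)); print("knob",p.mean(0),np.degrees(np.arctan2(V[1,1],V[0,1])))
s=snapshot("top"); save(s,"t2.png",(160,110,460,335),2.6)
C=cloud(s).reshape(-1,3); C=C[~np.isnan(C[:,0])]; x,y,z=C.T
m=(np.hypot(x-.563,y+.369)<.05)&(z>.055)&(z<.08); print("tray tin",cv2.minEnclosingCircle(C[m][:,:2].astype(np.float32)),np.median(z[m]))
E
```

```text
clock: 34.33
ee_pos: [0.6467, 0.0048, 0.1139]
tcp_rot: [0.003, 0.637, 0.77, 0.004]
force: [2.6, 2.7, 1.2]
width: 0.009
[ 0.37939788 -0.19780085  0.97404224]
clock: 35.33
ee_pos: [0.6379, 0.0438, 0.3279]
tcp_rot: [0.005, 0.638, 0.77, 0.005]
force: [-0.2, 1.2, 0.1]
width: 0.0854
[0.6379 0.0438 0.3279]
3452 0.02879074029624462 0.0024825758977401117 -0.0005431503040528452 0.13448964057784873
2966 0.028791097924113274 0.1321873160945791 -0.0015886534740960773 0.1346950708375486
bar v [0.0262 0.0396]
knob [0.6458 0.0065] 103.42741160717773
tray tin ((0.5603926181793213, -0.37032487988471985), 0.028842812404036522) 0.06754147152943701
```

View pics/w8.png

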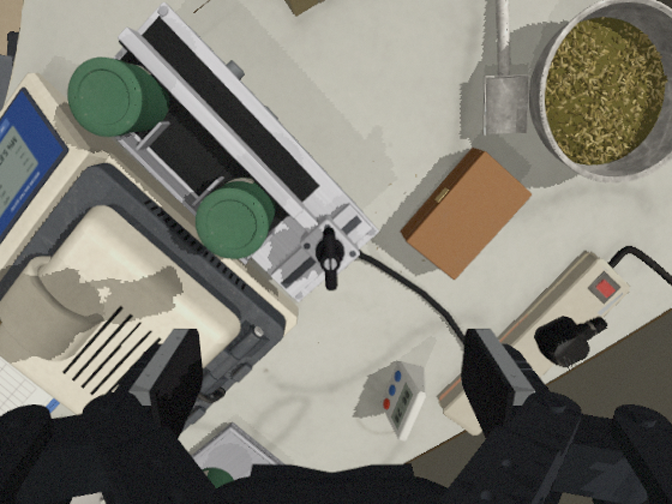

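View pics/t2.png

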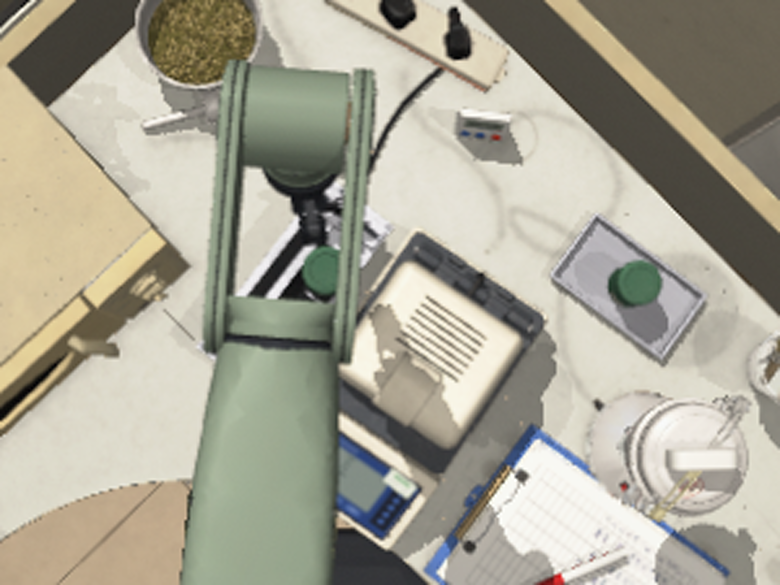

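View pics/top0.png

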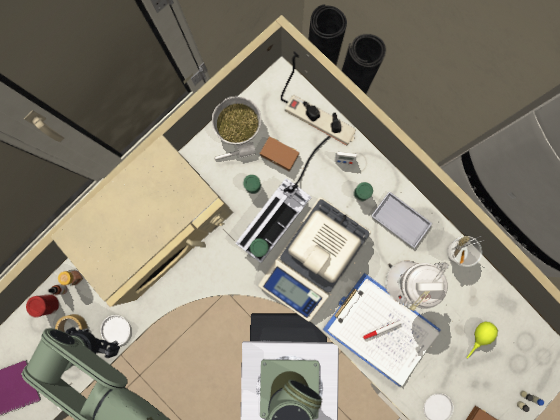

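The full top view shows no other green tins: only the ones at (252,184), (364,191) and (259,248). I'll hand the job in.

```bash
python3 -c "
from h import *
print(workorder.sign_off(), ctrl.sense()['clock'])"
```

```text
the job is handed in; nothing more can be done
the job is handed in; nothing more can be done
```

The job is done and handed in, about 35 s into the 210 s limit.

**What I did:** I slackened the knob to its stop and drew the bar right back. The one finished tin went upright into the tray. The two waiting tins went into bay_0 and bay_2, and I slid the bar up until it stopped against them (about 8 N). I then turned the knob about 1.40 rad clockwise.

**Last checks, before handing in:**
- **Tins in the shaker:** both stand with their lids level with the finished tin's lid at the start, centred between the fins and against the backstop.
- **Bar:** it reads about 0.013 to 0.014, inside the expected range, and stayed put when I let go.
- **Knob:** the wing sits about 7–8° past where it started, so it is tighter than at the start.
- **Tray tin:** it stands upright near the middle of the tray.
- **Weight case, scoop and timer:** I never went near them, and they look undisturbed in the pictures.

**What went wrong or disagreed:**
- **Fingertips:** the reported TCP is at the shut fingertips, not 22 mm behind them as described. My first grip therefore closed on top of the wing, pressing about 6 N, and I corrected it.
- **Bar over-push:** when letting go with the bar right back, I repeated a shift and pushed the wing briefly against its stop. The force at that moment was not read; later readings were normal.

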